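# Clamp the offcut: slide the arm until it binds, then screw tight

### The arm

A 6-joint arm with a two-finger parallel gripper is mounted at the origin on a cart in front of the work surface, level with it; the furniture and walls round the work are solid. World frame = base frame: x ahead of the robot, y to its left, z up, the work surface at z = 0. Lengths are in mm, angles in rad, forces in N, time in s.
With the tool pointing down it reaches from about 350 to 975 mm from the base axis. Payload 7.1 kg.
Tool frame: the origin (TCP) lies on the mounting face of the last link; the fingertips stand 182 mm ahead of it and the grasp point (between the pads) lies 163 mm ahead of it (ctrl.tip_reach is the distance from the TCP to the fingertips, in mm); z points along the fingers, y is the direction in which the jaws open and shut (so a half turn about z gives the same grasp; the last joint's range is limited). The gripper opens to 88 mm and grips with 3 to 60 N. Pads are 20 mm wide; open, the fingers measure 115 mm over their backs; the gripper's body (75 mm by 178 mm) begins 61 mm behind the grasp point.
Start: joints at [1.098, 0.423, 1.63, -0, 1.089, -0.019], TCP at [273.958, 561.741, 404.675] pointing down, gripper open.
Joint ranges: [-3, 3], [-0.9, 2.11], [0.09, 2.58], [-1.31, 4.45], [0.11, 2.69], [-2.54, 2.54]. Speed limits (rad/s): [2.39, 2.39, 3.01, 3.14, 3.14, 3.14].

### API

Orientations are given as a rotation vector (axis times angle).
In Python, from workcell import ctrl gives the robot as it stands.
- The arm moves only by the tool jog_arm, never from a script. Its argument "steps" is a list that holds one entry, the list of rows, each a list of 7 numbers: the shift along the tool's x, y, z in m, then the turn, a rotation vector about the tool's x, y, z in degrees, then the gripper's target within -1 to 1 (shut at 1, half-way at 0, fully open at -1). A call has 1 to 20 rows; each row shifts and turns the commanded pose from where the row before left it, along the tool's axes as they then stand; what a row does not reach is not made up. A row lasts 1/12 s, in which the tool goes at most 41.7 mm and 7.16 degrees, less where a joint would pass 70% of its speed; a pose out of reach is approached as far as the arm can. A call is refused whole if a number of a shift passes 0.0417 or a number of a turn 7.16, either way. A call with a gripper value outside its range is refused whole. The fingers move at their own pace and stop on an object; the grip force is fixed at half the most. Time passes only in rows, so rows that do not move let the fingers close. It gives the time, the measured TCP pose, the force and the opening at its end, in the units of the state.
- ctrl.get_obs(): the state, without advancing time (a new reading comes with each control period).
- ctrl.get_image(name): name is "scene" or "top" or "wrist"; returns the picture (400x640x3 uint8, red, green, blue); there is no depth.
- ctrl.camera_info(name): a dict with "fx", "fy", "cx", "cy" (pixels), "dist" ([k1, k2, p1, p2, k3] as OpenCV has them; the pictures are not rectified), "origin" and "attitude" of the camera in the world; the wrist camera has in their place "T_tool_cam" (4x4, takes a point from camera to tool coordinates, whose origin is the TCP and whose axes are the flange's). Camera axes: x right, y down, z forward; pixel columns grow to the right and rows downward; lengths in mm; the calibration is good to about 2 mm. A picture is of the moment at which its call begins: read the wrist's pose just before it. camera_info takes no time and is no camera call.
- ctrl.close_job(): hands the job in, once; it reports no verdict.
Trained networks look in the newest picture that a camera, given by its name, has taken for a name from the list of things; names that differ only in an ending like _2 or _b are one class to them, and where a whole thing is asked for, a point or a joint stands for the part that bears it (a point fixed in the world has none). Each returns a list of dicts, best first, with "p" (0 to 1); they miss things now and then, are a little off and sometimes report something else, mostly with a low value. They report only what shows in the picture. A call takes as long as a camera call.
- ctrl.look_for(thing, camera): "bbox" ([left, top, right, bottom] in pixels, round what is visible of it).
- ctrl.trace(thing, camera): "pixels" (400x640 bool, what is visible of it) and "bbox" ([left, top, right, bottom] in pixels, round what is visible of it).
- ctrl.landmark_of(thing, camera): "uv" ([column, row] in pixels: a listed point, or the origin of a listed thing).
The state is a dict: "t": time; "qpos": joint angles; "qvel": joint speeds; "joint_torque": joint torques, N m; "ee_pos": TCP position; "orientation": TCP orientation; "ft_force": force on the tool from outside, world axes, zero at the start; "moment": the same for the moment, N m; "width": finger opening in mm.
Only numpy, scipy, OpenCV 4.12 (cv2) and the standard library are available. Lean on these libraries where they do the work, as an engineer would, in place of code of your own. Each camera call takes 0.05 s, during which the arm holds its last target.

### The job

Clamp the pine offcut to the bench where it lies. Push the clamp's sliding arm down its bar at the grey thumb rest, gently, until the foot bears on the wood and the arm tilts and stays bound there by itself when you let go; then turn the wooden handle clockwise from above, about half a turn, until the offcut is held firmly, without crushing it. Let go of the clamp, and leave the offcut and the things round it where they are.

Things in the scene. Friction and masses are not known exactly. Their poses are not given: they have to be found in the camera images.
- clamp_arm: dark-grey arm of an upright F-clamp. Origin on the bar's axis, mid-height of the arm's 44 mm head; the arm reaches out along its own -x, own z up. It has play: its screw end tilts down 0.01 rad hanging free, up when the foot bears. It slides down pushed beside the bar with 4 to 6 N; pushed at the screw end it jams; bearing on work it cannot slip back up. Foot starts 19 to 46 mm above the offcut
- bar_top (a point): middle of the top of the clamp's upright flat steel bar (24 x 9 mm), 155 mm above the bench; fixed. The bar stands on a 74 mm square foot plate bolted to the bench; the arm slides on it
- thumb_rest: grey ribbed thumb rest (24 mm along the arm, 30 mm across), origin in the middle of its upper face, on a lug at the arm's +y side, 32 mm from the bar's axis, 6 mm above the head; axes as the arm's. Push straight down here with shut fingertips. The arm slides until the foot meets the wood, then stops; pressing on with 10 to 15 N binds it, about half reaches the foot; over 25 N rams the clamp
- screw_axis (a point): on the upright screw's axis, on the upper face of the arm's end; fixed to the arm, axes as the arm's, 105 mm from the bar's axis. Turning the handle clockwise seen from above drives the screw down 2 mm per radian (12.5 mm a turn, 18 mm in all). At the start it is screwed in by an unmeasured 0 to 9 mm; it does not turn back by itself
- handle_grip (a point): on the screw's axis 45 mm above screw_axis, fixed to the arm: a height that always lies in the thick part of the round upright wooden handle (32 mm across, 48 mm tall, thinner at its foot). The handle's top is 18 to 27 mm above this point at the start, lower as it is screwed in. It turns with about 0.06 N m free, 0.1 to 0.15 N m at 25 N of clamping force
- boss_under (a point): on the screw's axis, on the under face of the arm's end, fixed to the arm. Below it stands the round rubber foot (26 mm across) on the screw, its under face 16 to 25 mm lower at the start, not measured. Foot and arm give: after the arm has bound (4 to 8 N), half a turn brings it to nearly 30 N, each radian adds 7 N. At 16 N and more the offcut is held firmly; over 45 N it is crushed
- offcut: loose pine offcut, a brown block 45 x 160 x 38 mm (x, y, z), lying on the bench below the foot, 0.18 kg. Origin at the centre of its underside, long side along its own y, z up
- black_tape: bystander: small roll of black tape, 62 mm across, 19 mm high, loose; origin at the centre of its underside
- measure: bystander: yellow pocket tape measure, 40 x 80 x 66 mm, loose; origin at the centre of its underside
- chisel: bystander: wood chisel with a yellow handle, 28 x 240 x 28 mm, lying loose behind the clamp; origin at the centre of its underside, long along its own y

How it is judged:
By the outcome, as a careful person would: the job done as asked, in the order asked, and still so for the second after the job is handed in, with the robot touching nothing.
It also fails if it takes over 64 s, if anything falls off the work surface, if the arm or the gripper's body presses on something with over 40 N, if the wrist force passes 120 N, or if a joint passes its speed limit or range.

## Working session

There is one attempt and no reset: what is moved stays moved. The work goes in short steps, Python scripts to look and compute and a tool call to move; the robot and the scene stay as the last step left them, time stands still between calls to the robot, and variables do not carry over. Pictures are saved under pics/ and viewed, and the job is handed in when it is done.

Besides the shell and the picture viewer there is one more tool, called after "Call:" by a JSON object that holds its "name" and its "arguments". jog_arm: Moves the arm, as the interface text tells. Its arguments: {"type":"object","properties":{"steps":{"type":"array"}},"required":["steps"]}

```bash
mkdir -p pics; ls; python3 - <<'E'
from workcell import ctrl
import cv2,numpy as np
print(ctrl.get_obs())
for n in("scene","top","wrist"):
    im=ctrl.get_image(n); cv2.imwrite(f"pics/{n}0.png",im[:,:,::-1]); print(n,ctrl.camera_info(n))
    for th in ("bar_top","thumb_rest","screw_axis","handle_grip","boss_under","offcut","black_tape","measure","chisel"):
        r=ctrl.landmark_of(th,n); print(th,[(np.round(d["uv"],1).tolist(),round(d["p"],2)) for d in r[:2]])
print(ctrl.get_obs()["t"])
E
```

```text
pics
{'t': 0.0, 'qpos': array([ 1.09805405e+00,  4.23839822e-01,  1.63067748e+00,  1.78864341e-05,
        1.08859070e+00, -1.89799337e-02]), 'qvel': array([ 5.19216506e-04, -2.13776912e-05,  7.71376624e-04,  6.21523100e-04,
        5.00995881e-04,  5.36802368e-05]), 'joint_torque': array([-2.96428167e-03, -5.44627869e+01, -2.73667163e+01,  6.42909086e-02,
        2.28904327e-02, -1.15188604e-04]), 'ee_pos': array([273.80823061, 561.52694856, 403.90704199]), 'orientation': array([-7.06595077e-01, -3.06070396e+00,  2.30238195e-03]), 'ft_force': array([ 0.33777184, -0.45687314, -0.61346161]), 'moment': array([0.0038473 , 0.01964121, 0.04480367]), 'width': 87.56912296996914}
scene {'fx': 386.46727158495264, 'fy': 386.46727158495264, 'cx': 326.0836640206005, 'cy': 192.74939809195573, 'dist': array([-0.03174833,  0.        ,  0.        ,  0.        ,  0.        ]), 'origin': array([ 173.37351649, -271.67276319,  787.72818715]), 'attitude': array([-2.17321199,  1.18462324, -0.4370474 ])}
bar_top [([335.5, 217.6], 0.56)]
thumb_rest [([325.0, 208.9], 0.66)]
screw_axis [([298.2, 248.2], 0.66)
[... 911 characters left out ...]
86.9], 0.56), ([422.0, 265.5], 0.55)]
wrist {'fx': 318.4370749164386, 'fy': 318.4370749164386, 'cx': 313.2750261726142, 'cy': 203.88479320145177, 'dist': array([-0.01253254,  0.        ,  0.        ,  0.        ,  0.        ]), 'T_tool_cam': array([[ 7.16651178e-04, -9.65083490e-01, -2.61941491e-01,
         7.17095250e+01],
       [ 9.99999642e-01,  5.73570200e-04,  6.22687879e-04,
         1.91836980e+00],
       [-4.50703958e-04, -2.61941843e-01,  9.65083555e-01,
         2.05714111e+01],
       [ 0.00000000e+00,  0.00000000e+00,  0.00000000e+00,
         1.00000000e+00]])}
bar_top []
thumb_rest []
screw_axis []
handle_grip []
boss_under []
offcut []
black_tape []
measure []
chisel []
1.5
```

```bash
python3 - <<'E'
import cv2
for n,(a,b,c,d) in {"scene0":(150,330,210,450),"top0":(150,300,240,480)}.items():
    im=cv2.imread(f"pics/{n}.png")[a:b,c:d]; cv2.imwrite(f"pics/{n}c.png",cv2.resize(im,None,fx=3.2,fy=3.2,interpolation=cv2.INTER_CUBIC))
E
```

```text
(no output)
```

View pics/scene0.png

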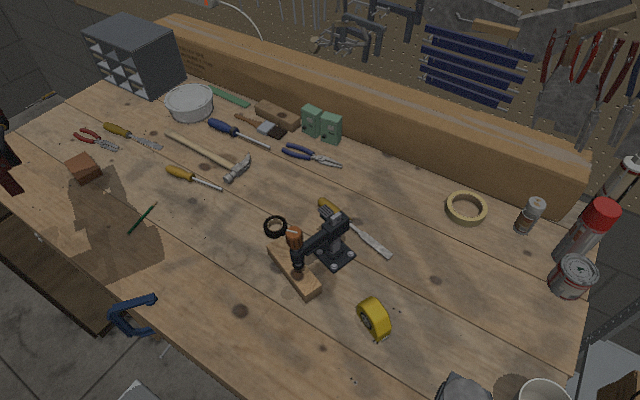

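View pics/top0.png

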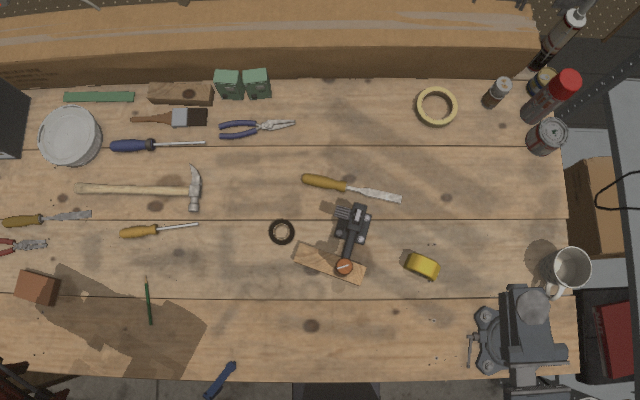

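```bash
ls pics
```

```text
scene0.png
scene0c.png
top0.png
top0c.png
wrist0.png
```

View pics/scene0c.png

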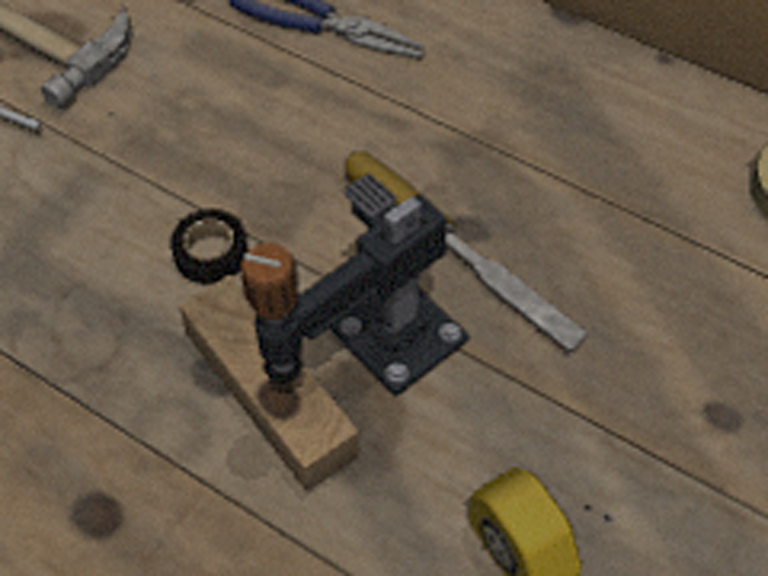

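View pics/top0c.png

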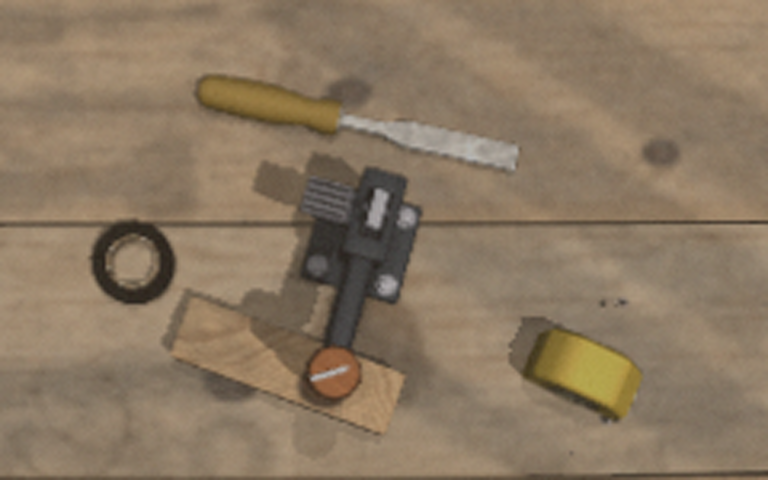

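```bash
cat > h.py <<'E'
import numpy as np,cv2
from scipy.spatial.transform import Rotation as R
from scipy.optimize import least_squares
def cam(ctrl,n,obs=None):
    i=ctrl.camera_info(n)
    K=np.array([[i['fx'],0,i['cx']],[0,i['fy'],i['cy']],[0,0,1]])
    if n=='wrist':
        T=np.eye(4);T[:3,:3]=R.from_rotvec(obs['orientation']).as_matrix();T[:3,3]=obs['ee_pos'];T=T@i['T_tool_cam']
    else:
        T=np.eye(4);T[:3,:3]=R.from_rotvec(i['attitude']).as_matrix();T[:3,3]=i['origin']
    return K,i['dist'],T
def ray(c,uv):
    K,d,T=c
    p=cv2.undistortPoints(np.array([[uv]],float),K,d)[0,0]
    v=T[:3,:3]@np.array([p[0],p[1],1]);return T[:3,3],v/np.linalg.norm(v)
def proj(c,P):
    K,d,T=c
    Ti=np.linalg.inv(T);r=cv2.Rodrigues(Ti[:3,:3])[0]
    return cv2.projectPoints(np.array([P],float),r,Ti[:3,3],K,d)[0][0,0]
def tri(obs):  # [(cam,uv),...]
    A=0;b=0
    for c,uv in obs:
        o,v=ray(c,uv);M=np.eye(3)-np.outer(v,v);A=A+M;b=b+M@o
    x=np.linalg.solve(A,b)
    return x,[np.linalg.norm(np.cross(ray(c,u)[1],x-ray(c,u)[0])) for c,u in obs]
def atz(c,uv,z):
    o,v=ray(c,uv);return o+v*(z-o[2])/v[2]
E
python3 - <<'E'
from workcell import ctrl
from h import *
s=cam(ctrl,"scene");t=cam(ctrl,"top")
S=lambda u,v:(210+u/3.2,150+v/3.2)
T=lambda u,v:(240+u/3.2,150+v/3.2)
np.set_printoptions(precision=1,suppress=True)
for n,a,b in [("bar",S(404,206),T(379,200)),("barlm",(335.5,217.6),(358,215.1)),("thumb",S(371,193),T(327,198)),("thumblm",(325,208.9),(343.1,213.5)),
 ("handletop",S(270,257),T(334,370)),("screwlm",(298.2,248.2),(342.6,265.9)),("griplm",(292.2,237.6),(343.6,267.5)),("bosslm",(298.3,258.7),(341.5,264.2))]:
    print(n,*tri([(s,a),(t,b)]))
print("bartop z155",atz(s,(335.5,217.6),155),atz(t,(358,215.1),155))
for c in [(190,290),(405,372),(383,435),(170,352)]: print("off",atz(t,T(*c),38))
print("tape",atz(t,(280.8,232),10),"measure",atz(t,(422,266),60),"chisel",atz(t,T(270,105),20),atz(t,T(200,90),20),atz(t,T(517,157),10))
E
```

```text
bar [598.9 -18.  150.1] [np.float64(0.3228924786351694), np.float64(0.32289247863509757)]
barlm [595.2 -18.  142.9] [np.float64(0.19020809737976402), np.float64(0.19020809737968333)]
thumb [603.8  12.7 136.9] [np.float64(1.3208879116341905), np.float64(1.320887911634218)]
thumblm [598.5  11.5 148.2] [np.float64(1.2649454327345495), np.float64(1.2649454327345617)]
handletop [493.2  12.1 194.1] [np.float64(1.9416933896609854), np.float64(1.9416933896610935)]
screwlm [496.4  11.6 128.5] [np.float64(2.9801329121578783), np.float64(2.9801329121578424)]
griplm [489.2  13.8 174.2] [np.float64(0.1354764515350425), np.float64(0.13547645153494792)]
bosslm [499.9  13.8  82.9] [np.float64(0.09300580426283604), np.float64(0.09300580426280537)]
bartop z155 [587.4 -22.9 155. ] [593.1 -16.9 155. ]
off [554.9 105.9  38. ]
off [497.3 -43.8  38. ]
off [454.2 -27.7  38. ]
off [511.6 119.5  38. ]
tape [578.  150.8  10. ] measure [ 495.8 -162.8   60. ] chisel [692.7  49.2  20. ] [704.2 100.7  20. ] [ 655.2 -133.    10. ]
```

Call:
{"name": "jog_arm", "arguments": {"steps": [[[-0.015,-0.012,0,0,0,0,1],[-0.03,-0.023,0,0,0,0,1],[-0.0315,-0.024,0,0,0,0,1],[-0.0315,-0.024,0,0,0,0,1],[-0.0315,-0.024,0,0,0,0,1],[-0.0315,-0.024,0,0,0,0,1],[-0.0315,-0.024,0,0,0,0,1],[-0.0315,-0.024,0,0,0,0,1],[-0.0315,-0.024,0,0,0,0,1],[-0.0315,-0.024,0,0,0,0,1],[-0.0315,-0.024,0,0,0,0,1],[-0.0315,-0.024,0,0,0,0,1],[-0.0315,-0.024,0,0,0,0,1],[-0.0315,-0.024,0,0,0,0,1],[-0.0315,-0.024,0,0,0,0,1],[-0.03,-0.024,0,0,0,0,1],[-0.019,-0.014,0,0,0,0,1],[0,0,0,0,0,-4.75,1],[0,0,0,0,0,-4.75,1],[0,0,0,0,0,0,1]]]}}

```text
t: 3.17
ee_pos: [557.9, -5.8, 404.6]
orientation: [-0.448, -3.109, 0.0]
ft_force: [0.3, 0.4, 0.1]
width: 0.2
```

```bash
cat > look.py <<'E'
import sys
from workcell import ctrl
from h import *
np.set_printoptions(precision=1,suppress=True)
n=sys.argv[1]
o=ctrl.get_obs(); im=ctrl.get_image("wrist"); cv2.imwrite(f"pics/w{n}.png",im[:,:,::-1])
np.savez(f"w{n}.npz",ee_pos=o['ee_pos'],orientation=o['orientation'])
Rm=R.from_rotvec(o['orientation']).as_matrix()
print(o['t'],o['ee_pos'],"toolx",Rm[:,0].round(3),"y",Rm[:,1].round(3),"z",Rm[:,2].round(3),"q",o['qpos'].round(3),"F",o['ft_force'],"w",o['width'])
for th in sys.argv[2:]:
    r=ctrl.landmark_of(th,"wrist"); print(th,[(np.round(d["uv"],1).tolist(),round(d["p"],2)) for d in r[:2]])
E
python3 look.py 1 bar_top thumb_rest screw_axis handle_grip
```

```text
3.1667 [557.9  -5.8 404.6] toolx [-1.   0.3  0. ] y [ 0.3  1.  -0. ] z [-0. -0. -1.] q [-0.   0.3  1.8 -0.   1.  -1.3] F [0.3 0.4 0.1] w 0.19973420702484412
bar_top [([314.0, 239.8], 0.26)]
thumb_rest [([351.0, 255.4], 0.8)]
screw_axis []
handle_grip [([311.0, 124.5], 0.63)]
```

View pics/w1.png

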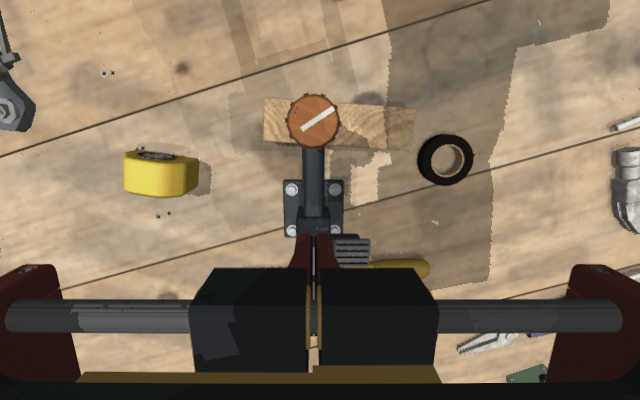

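Call:
{"name": "jog_arm", "arguments": {"steps": [[[0.023,0.02,0,0,0,0,1],[0.023,0.02,0,0,0,0,1],[0.023,0.02,0,0,0,0,1],[0,0,0,0,0,0,1],[0,0,0,0,0,0,1]]]}}

```text
t: 3.83
ee_pos: [507.9, 73.4, 404.9]
orientation: [0.447, 3.109, -0.0]
ft_force: [1.0, -0.7, -0.9]
width: 0.4
```

```bash
python3 look.py 2 bar_top thumb_rest screw_axis handle_grip boss_under
python3 - <<'E'
import cv2
im=cv2.imread("pics/w2.png")[100:300,150:410]; cv2.imwrite("pics/w2c.png",cv2.resize(im,None,fx=3,fy=3,interpolation=cv2.INTER_CUBIC))
im=cv2.imread("pics/w1.png")[80:280,230:490]; cv2.imwrite("pics/w1c.png",cv2.resize(im,None,fx=3,fy=3,interpolation=cv2.INTER_CUBIC))
E
```

```text
3.8333 [507.9  73.4 404.9] toolx [-1.   0.3 -0. ] y [0.3 1.  0. ] z [ 0. -0. -1.] q [ 0.1  0.3  1.9 -0.   1.  -1.2] F [ 1.  -0.7 -0.9] w 0.4303773765987439
bar_top [([247.4, 199.6], 0.62)]
thumb_rest []
screw_axis [([236.4, 213.2], 0.59)]
handle_grip [([219.1, 226.6], 0.84)]
boss_under [([247.3, 201.6], 0.84)]
```

View pics/w2c.png

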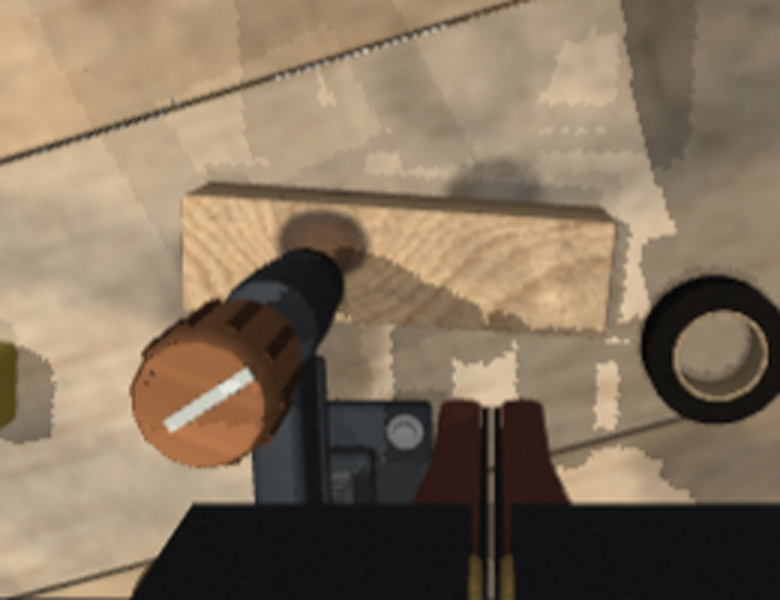

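View pics/w1c.png

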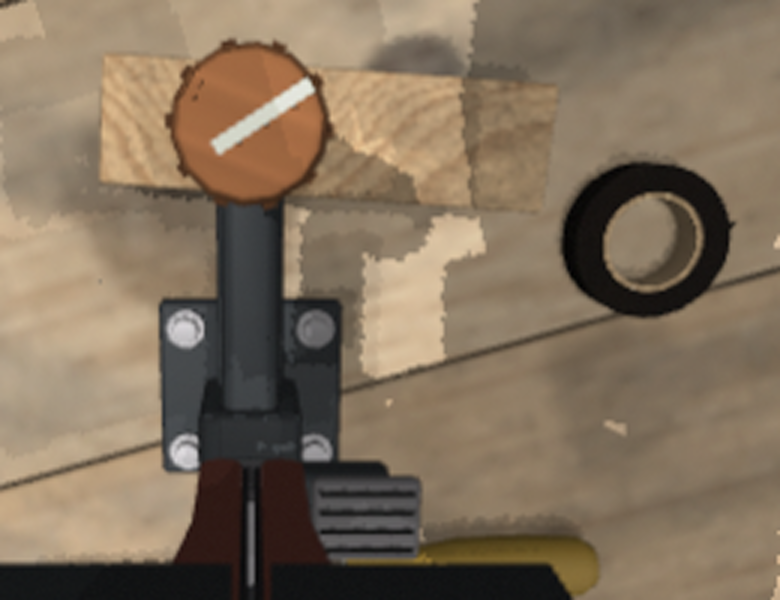

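```bash
python3 - <<'E'
from workcell import ctrl
from h import *
s=cam(ctrl,"scene");t=cam(ctrl,"top")
w1=cam(ctrl,"wrist",np.load("w1.npz"));w2=cam(ctrl,"wrist",np.load("w2.npz"))
S=lambda u,v:(210+u/3.2,150+v/3.2)
T=lambda u,v:(240+u/3.2,150+v/3.2)
W1=lambda u,v:(230+u/3,80+v/3)
W2=lambda u,v:(150+u/3,100+v/3)
np.set_printoptions(precision=1,suppress=True)
H=(w1,W1(250,123)),(w2,W2(203,390)),(t,T(334,370)),(s,S(270,257))
print("handle all",*tri(H),"wrist",*tri(H[:2]), "w1+s",*tri([H[0],H[3]]),"w1 t",*tri([H[0],H[2]]))
B=(w1,W1(367,518)),(t,T(327,198)),(s,S(371,193))
print("thumb",*tri(B),*tri([B[0],B[2]]),*tri([B[0],B[1]]))
# foot plate bolts -> bar axis at z~8
c=[W1(184,328),W1(317,328),W1(186,451),W1(316,451)]
P=[atz(w1,x,10) for x in c]; print("bolts",*P,np.mean(P,0))
o=[W1(103,55),W1(556,85),W1(545,211),W1(100,184)]
print("off",*[atz(w1,x,38) for x in o])
# foot shadow/height: foot under in scene
for z in (60,70,80,90): print(z, proj(s,[494,12,z]), proj(w2,[494,12,z]))
a=P[0]-P[2];b=P[1]-P[3];print(np.arctan2(-(a+b)[1],-(a+b)[0]), R.from_rotvec(np.load("w1.npz")["orientation"]).as_matrix()[:,:2].round(4).tolist())
E
```

```text
handle all [492.7  14.3 189.7] [np.float64(1.7544842189699157), np.float64(2.8440756724180862), np.float64(1.2960351103254941), np.float64(4.3439174082886725)] wrist [491.3  15.5 187.3] [np.float64(0.6234807670305189), np.float64(0.6234807670303664)] w1+s [493.7  13.7 192.4] [np.float64(2.810028792952163), np.float64(2.81002879295215)] w1 t [490.9  15.4 225.6] [np.float64(0.7481896933316451), np.float64(0.7481896933317176)]
thumb [604.8  14.4 135. ] [np.float64(2.5765096222687975), np.float64(1.7836287965339477), np.float64(2.1448253765278302)] [610.1  16.5 126.9] [np.float64(1.235344832581808), np.float64(1.2353448325818694)] [601.4  15.5 143.8] [np.float64(1.4975861068705276), np.float64(1.4975861068705347)]
bolts [562.5 -32.4  10. ] [577.5  18.7  10. ] [612.6 -47.2  10. ] [627.8   4.5  10. ] [595.1 -14.1  10. ]
off [457.2 -26.8  38. ] [510.9 121.2  38. ] [552.6 108.6  38. ] [498.5 -41.8  38. ]
60 [298.  266.7] [251.1 192. ]
70 [297.7 264.3] [249.3 194.2]
80 [297.4 261.9] [247.3 196.6]
90 [297.1 259.4] [245.2 199.1]
-0.28154201756352265 [[-0.9593, 0.2825], [0.2825, 0.9593], [0.0001, -0.0001]]
```

Call:
{"name": "jog_arm", "arguments": {"steps": [[[-0.0363,-0.0093,0,0,0,0,1],[-0.0363,-0.0093,0,0,0,0,1],[-0.0363,-0.0093,0,0,0,0,1],[0,0,0.025,0,0,0,1],[0,0,0.025,0,0,0,1],[0,0,0.013,0,0,0,1],[0,0,0,0,0,0,1],[0,0,0,0,0,0,1]]]}}

```text
t: 4.8
ee_pos: [605.0, 14.2, 341.2]
orientation: [-0.451, -3.107, 0.0]
ft_force: [-0.2, 0.8, 0.0]
width: 0.7
```

```bash
python3 look.py 3 thumb_rest bar_top handle_grip; python3 - <<'E'
from workcell import ctrl
import cv2
im=ctrl.get_image("scene"); cv2.imwrite("pics/s3.png",cv2.resize(im[150:330,210:450,::-1],None,fx=3.2,fy=3.2,interpolation=cv2.INTER_CUBIC))
E
```

```text
4.8 [605.   14.2 341.2] toolx [-1.   0.3  0. ] y [ 0.3  1.  -0. ] z [-0. -0. -1.] q [ 0.   0.5  1.7 -0.   1.  -1.3] F [-0.2  0.8  0. ] w 0.653402849925528
thumb_rest [([309.5, 235.2], 0.65)]
bar_top [([252.5, 243.9], 0.86), ([304.6, 85.0], 0.71)]
handle_grip [([230.8, 27.9], 0.67)]
```

View pics/w3.png

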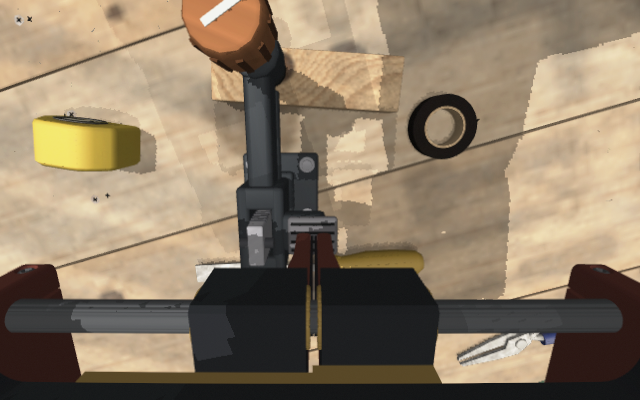

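View pics/s3.png

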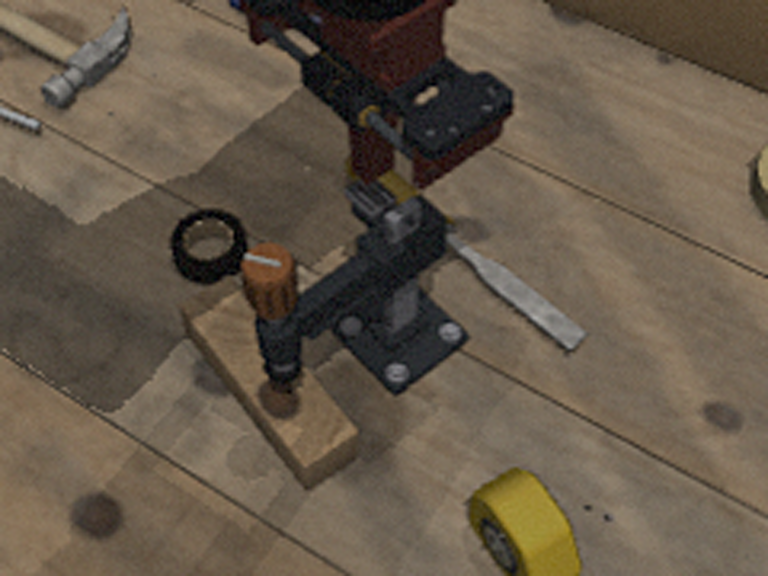

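```bash
python3 - <<'E'
from workcell import ctrl
from h import *
np.set_printoptions(precision=1,suppress=True)
w=cam(ctrl,"wrist",np.load("w3.npz"));w1=cam(ctrl,"wrist",np.load("w1.npz"))
for z in (125,130,135,140,145,159): print(z,proj(w,[605,14.2,z]))
print(tri([(w1,(352.3,252.7)),(w,(313,235.5))]))
im=cv2.imread("pics/w3.png")[180:280,230:390]; cv2.imwrite("pics/w3c.png",cv2.resize(im,None,fx=5,fy=5,interpolation=cv2.INTER_CUBIC))
E
```

```text
125 [310.3 231.5]
130 [310.2 234.2]
135 [310.1 237.1]
140 [310.1 240. ]
145 [310.  243.2]
159 [309.7 252.8]
(array([602.2,  16.9, 141.5]), [np.float64(0.0014285756246806025), np.float64(0.0014285756245858011)])
```

View pics/w3c.png

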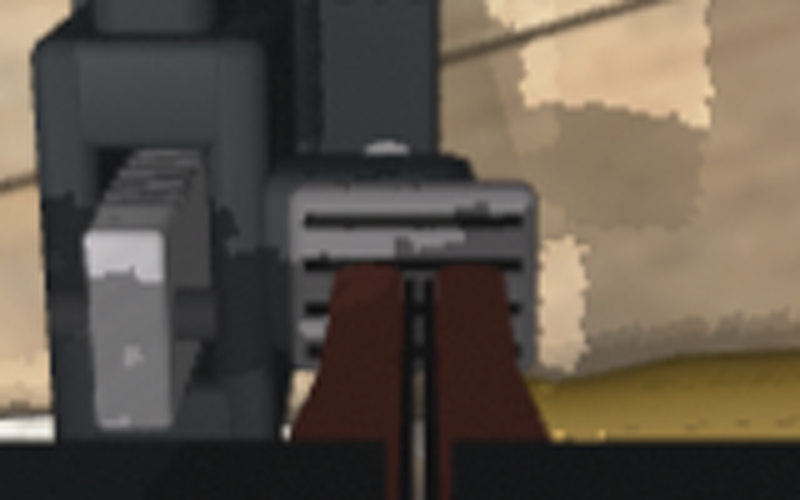

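Call:
{"name": "jog_arm", "arguments": {"steps": [[[0.0034,0.0018,0.003,0,0,0,1],[0,0,0.005,0,0,0,1],[0,0,0.003,0,0,0,1],[0,0,0,0,0,0,1]]]}}

```text
t: 5.38
ee_pos: [601.9, 17.3, 329.9]
orientation: [-0.45, -3.108, 0.0]
ft_force: [-0.1, 0.1, 0.0]
width: 0.2
```

Call:
{"name": "jog_arm", "arguments": {"steps": [[[0,0,0.001,0,0,0,1],[0,0,0.001,0,0,0,1],[0,0,0.001,0,0,0,1]]]}}

```text
t: 5.63
ee_pos: [602.4, 17.1, 327.6]
orientation: [0.451, 3.109, 0.0]
ft_force: [-0.6, -0.7, -0.2]
width: 0.4
```

Call:
{"name": "jog_arm", "arguments": {"steps": [[[0,0,0.001,0,0,0,1],[0,0,0.001,0,0,0,1],[0,0,0.001,0,0,0,1]]]}}

```text
t: 5.88
ee_pos: [602.4, 17.1, 324.6]
orientation: [0.451, 3.109, -0.0]
ft_force: [1.0, 0.5, 1.2]
width: 0.5
```

Call:
{"name": "jog_arm", "arguments": {"steps": [[[0,0,0.001,0,0,0,1],[0,0,0.001,0,0,0,1],[0,0,0.001,0,0,0,1]]]}}

```text
t: 6.13
ee_pos: [602.5, 17.2, 322.0]
orientation: [0.451, 3.109, 0.0]
ft_force: [-0.2, -0.4, 3.5]
width: 0.6
```

Call:
{"name": "jog_arm", "arguments": {"steps": [[[0,0,0.001,0,0,0,1],[0,0,0.001,0,0,0,1],[0,0,0.001,0,0,0,1]]]}}

```text
t: 6.38
ee_pos: [602.5, 17.2, 318.8]
orientation: [0.451, 3.109, 0.0]
ft_force: [-0.8, 0.5, 3.4]
width: 0.2
```

Call:
{"name": "jog_arm", "arguments": {"steps": [[[0,0,0.001,0,0,0,1],[0,0,0.001,0,0,0,1],[0,0,0.001,0,0,0,1]]]}}

```text
t: 6.63
ee_pos: [602.5, 17.2, 315.7]
orientation: [0.451, 3.109, 0.0]
ft_force: [-0.1, 0.7, 3.5]
width: 0.0
```

Call:
{"name": "jog_arm", "arguments": {"steps": [[[0,0,0.001,0,0,0,1],[0,0,0.001,0,0,0,1],[0,0,0.001,0,0,0,1]]]}}

```text
t: 6.88
ee_pos: [602.5, 17.1, 312.6]
orientation: [0.451, 3.109, 0.0]
ft_force: [0.7, 1.4, 4.3]
width: 0.7
```

Call:
{"name": "jog_arm", "arguments": {"steps": [[[0,0,0.001,0,0,0,1],[0,0,0.001,0,0,0,1],[0,0,0.001,0,0,0,1]]]}}

```text
t: 7.13
ee_pos: [602.4, 17.2, 309.7]
orientation: [0.451, 3.109, 0.0]
ft_force: [0.5, 0.9, 4.3]
width: 0.4
```

Call:
{"name": "jog_arm", "arguments": {"steps": [[[0,0,0.001,0,0,0,1],[0,0,0.001,0,0,0,1],[0,0,0.001,0,0,0,1]]]}}

```text
t: 7.38
ee_pos: [602.4, 17.1, 306.6]
orientation: [0.451, 3.109, 0.0]
ft_force: [0.9, 1.5, 5.1]
width: 0.7
```

Call:
{"name": "jog_arm", "arguments": {"steps": [[[0,0,0.001,0,0,0,1],[0,0,0.001,0,0,0,1]]]}}

```text
t: 7.55
ee_pos: [602.4, 17.1, 304.6]
orientation: [0.451, 3.109, 0.0]
ft_force: [0.1, 1.0, 4.7]
width: 0.2
```

Call:
{"name": "jog_arm", "arguments": {"steps": [[[0,0,0.001,0,0,0,1],[0,0,0.001,0,0,0,1]]]}}

```text
t: 7.72
ee_pos: [602.4, 17.1, 302.6]
orientation: [0.451, 3.109, 0.0]
ft_force: [1.2, 1.1, 4.5]
width: 0.7
```

Call:
{"name": "jog_arm", "arguments": {"steps": [[[0,0,0.001,0,0,0,1],[0,0,0.001,0,0,0,1]]]}}

```text
t: 7.88
ee_pos: [602.4, 17.1, 300.6]
orientation: [0.451, 3.109, 0.0]
ft_force: [0.6, 1.6, 4.7]
width: 0.7
```

Call:
{"name": "jog_arm", "arguments": {"steps": [[[0,0,0.001,0,0,0,1],[0,0,0.001,0,0,0,1]]]}}

```text
t: 8.05
ee_pos: [602.4, 17.2, 298.6]
orientation: [0.451, 3.109, 0.0]
ft_force: [1.4, 1.6, 5.4]
width: 0.4
```

Call:
{"name": "jog_arm", "arguments": {"steps": [[[0,0,0.001,0,0,0,1],[0,0,0.001,0,0,0,1]]]}}

```text
t: 8.22
ee_pos: [602.4, 17.1, 296.6]
orientation: [0.451, 3.109, 0.0]
ft_force: [1.2, 1.7, 4.3]
width: 0.7
```

```bash
python3 - <<'E'
from workcell import ctrl
import cv2
im=ctrl.get_image("scene"); cv2.imwrite("pics/s4.png",cv2.resize(im[190:310,260:420,::-1],None,fx=5,fy=5,interpolation=cv2.INTER_CUBIC))
E
```

```text
(no output)
```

View pics/s4.png

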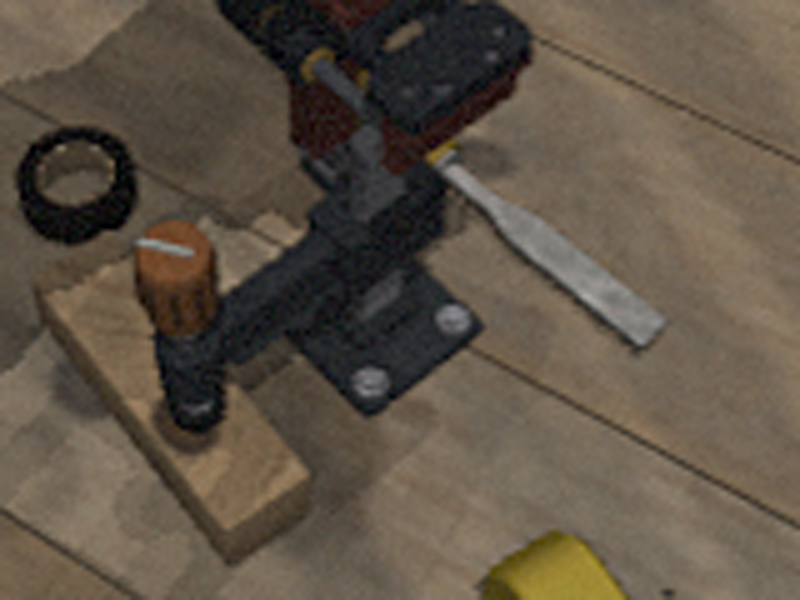

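Call:
{"name": "jog_arm", "arguments": {"steps": [[[0,0,0.001,0,0,0,1],[0,0,0.001,0,0,0,1]]]}}

```text
t: 8.43
ee_pos: [602.4, 17.1, 294.6]
orientation: [0.451, 3.109, -0.0]
ft_force: [0.9, 1.1, 5.2]
width: 0.2
```

Call:
{"name": "jog_arm", "arguments": {"steps": [[[0,0,0.001,0,0,0,1],[0,0,0.001,0,0,0,1]]]}}

```text
t: 8.6
ee_pos: [602.4, 17.1, 292.6]
orientation: [0.451, 3.109, -0.0]
ft_force: [2.0, 1.5, 4.6]
width: 0.6
```

Call:
{"name": "jog_arm", "arguments": {"steps": [[[0,0,0.001,0,0,0,1],[0,0,0.001,0,0,0,1]]]}}

```text
t: 8.77
ee_pos: [602.4, 17.1, 290.6]
orientation: [0.451, 3.109, -0.0]
ft_force: [1.9, 1.1, 3.6]
width: 0.6
```

Call:
{"name": "jog_arm", "arguments": {"steps": [[[0,0,0.001,0,0,0,1]]]}}

```text
t: 8.85
ee_pos: [602.0, 17.0, 289.1]
orientation: [-0.45, -3.108, 0.001]
ft_force: [-1.2, 0.9, -0.3]
width: 0.3
```

Call:
{"name": "jog_arm", "arguments": {"steps": [[[0,0,0.001,0,0,0,1]]]}}

```text
t: 8.93
ee_pos: [601.7, 17.0, 287.8]
orientation: [-0.45, -3.107, 0.001]
ft_force: [-1.0, 0.2, -1.0]
width: 0.7
```

```bash
python3 look.py 5; python3 - <<'E'
from workcell import ctrl
import cv2
im=ctrl.get_image("scene"); cv2.imwrite("pics/s5.png",cv2.resize(im[190:310,260:420,::-1],None,fx=5,fy=5,interpolation=cv2.INTER_CUBIC))
print(ctrl.get_obs()['ft_force'],ctrl.get_obs()['ee_pos'])
E
```

```text
8.9333 [601.7  17.  287.8] toolx [-1.   0.3  0. ] y [ 0.3  1.  -0. ] z [-0. -0. -1.] q [ 0.   0.5  1.8 -0.   0.8 -1.3] F [-1.   0.2 -1. ] w 0.6941490284897206
[-0.43196389  0.27543498  0.19896744] [601.70913201  16.99718959 287.74110786]
```

View pics/s5.png

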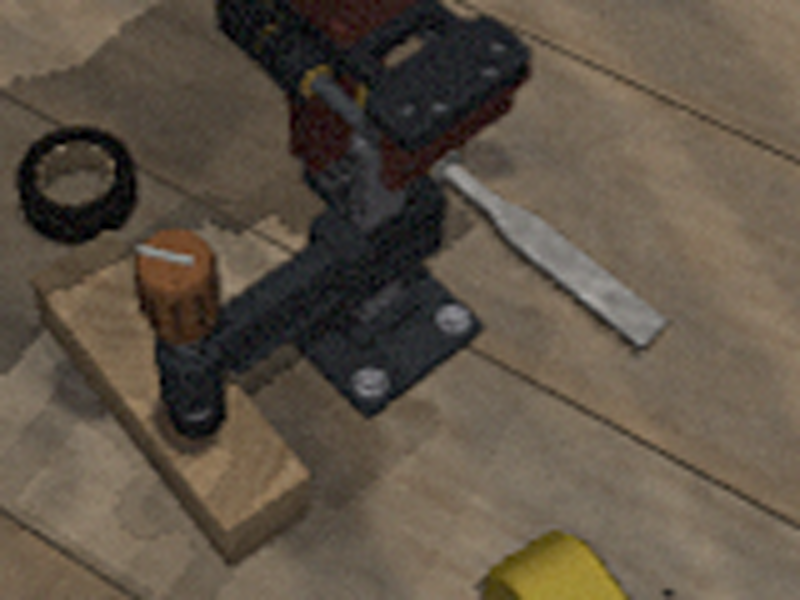

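View pics/w5.png

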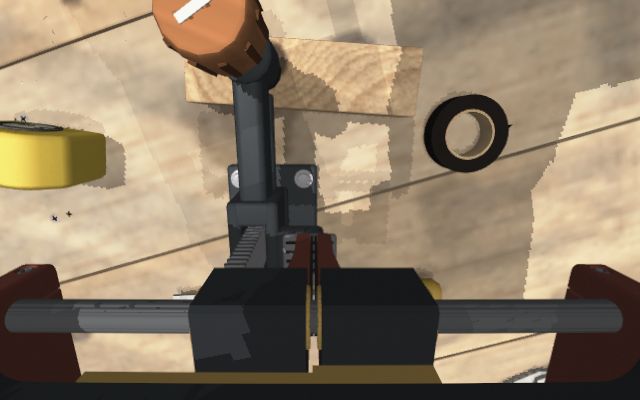

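```bash
python3 - <<'E'
from workcell import ctrl
from h import *
im=cv2.imread("pics/w5.png")[180:280,210:370]; cv2.imwrite("pics/w5c.png",cv2.resize(im,None,fx=5,fy=5,interpolation=cv2.INTER_CUBIC))
w=cam(ctrl,"wrist",np.load("w5.npz"))
for z in (95,100,105,110): print(z,[proj(w,[602.2+a*.9593,16.9-a*.2825,z]) for a in (-12,12)])
E
```

```text
95 [array([310.10259954, 226.85000192]), array([310.24354219, 265.26423775])]
100 [array([310.01138327, 229.80954232]), array([310.15927088, 269.12988846])]
105 [array([309.91506831, 232.93469945]), array([310.07046728, 273.20375465])]
110 [array([309.81321565, 236.23975069]), array([309.97675685, 277.50306954])]
```

View pics/w5c.png

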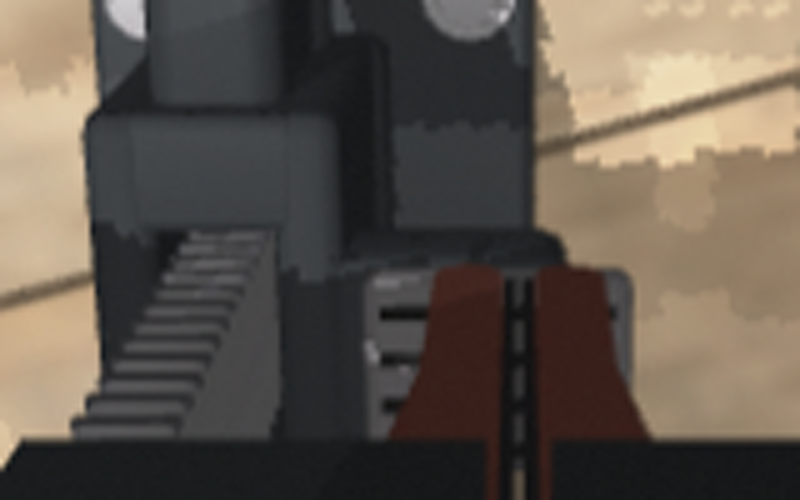

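Call:
{"name": "jog_arm", "arguments": {"steps": [[[0,0,0.001,0,0,0,1]]]}}

```text
t: 9.12
ee_pos: [602.0, 17.0, 287.2]
orientation: [-0.451, -3.108, 0.0]
ft_force: [-0.1, -0.2, 0.8]
width: 0.4
```

Call:
{"name": "jog_arm", "arguments": {"steps": [[[0,0,0.001,0,0,0,1]]]}}

```text
t: 9.2
ee_pos: [602.2, 17.1, 286.5]
orientation: [-0.451, -3.108, 0.0]
ft_force: [-0.7, 0.6, 4.5]
width: 0.4
```

Call:
{"name": "jog_arm", "arguments": {"steps": [[[0,0,0.001,0,0,0,1]]]}}

```text
t: 9.28
ee_pos: [602.2, 17.2, 285.9]
orientation: [-0.451, -3.109, -0.0]
ft_force: [-3.2, 0.7, 8.6]
width: 0.6
```

Call:
{"name": "jog_arm", "arguments": {"steps": [[[0,0,0.0005,0,0,0,1]]]}}

```text
t: 9.37
ee_pos: [602.3, 17.2, 285.6]
orientation: [-0.451, -3.109, -0.0]
ft_force: [-3.5, -0.1, 10.3]
width: 0.7
```

Call:
{"name": "jog_arm", "arguments": {"steps": [[[0,0,0,0,0,0,1],[0,0,0,0,0,0,1]]]}}

```text
t: 9.53
ee_pos: [602.2, 17.2, 285.7]
orientation: [-0.451, -3.109, -0.0]
ft_force: [-2.5, 0.1, 6.8]
width: 0.6
```

```bash
python3 - <<'E'
from workcell import ctrl
import cv2
im=ctrl.get_image("scene"); cv2.imwrite("pics/s6.png",cv2.resize(im[190:310,260:420,::-1],None,fx=5,fy=5,interpolation=cv2.INTER_CUBIC))
print(ctrl.get_obs()['ft_force'],ctrl.get_obs()['ee_pos'])
E
```

```text
[-2.98298743  1.09263284  6.01380634] [602.25644966  17.17827842 285.7293007 ]
```

View pics/s6.png

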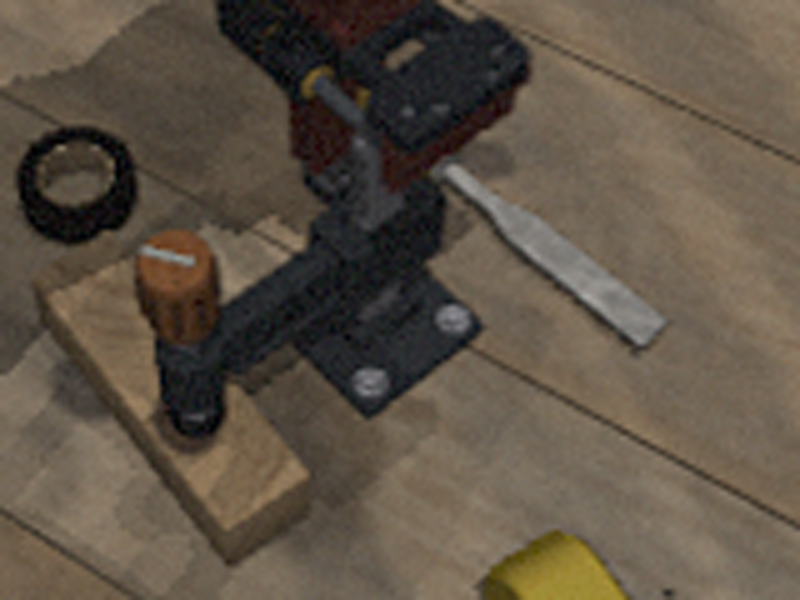

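Call:
{"name": "jog_arm", "arguments": {"steps": [[[0,0,0.0005,0,0,0,1],[0,0,0.0005,0,0,0,1]]]}}

```text
t: 9.75
ee_pos: [602.3, 17.2, 285.2]
orientation: [-0.451, -3.109, -0.0]
ft_force: [-5.1, 1.5, 12.3]
width: 0.1
```

Call:
{"name": "jog_arm", "arguments": {"steps": [[[0,0,0,0,0,0,1],[0,0,0,0,0,0,1]]]}}

```text
t: 9.92
ee_pos: [602.3, 17.2, 285.2]
orientation: [0.451, 3.109, 0.0]
ft_force: [-4.0, 1.1, 11.0]
width: 0.6
```

Call:
{"name": "jog_arm", "arguments": {"steps": [[[0,0,0.0004,0,0,0,1],[0,0,0,0,0,0,1],[0,0,0,0,0,0,1]]]}}

```text
t: 10.17
ee_pos: [602.3, 17.3, 285.0]
orientation: [0.451, 3.109, 0.0]
ft_force: [-4.4, 1.2, 12.4]
width: 0.1
```

```bash
python3 look.py 6 thumb_rest handle_grip;
```

```text
10.1667 [602.3  17.3 285. ] toolx [-1.   0.3 -0. ] y [0.3 1.  0. ] z [ 0.  0. -1.] q [ 0.   0.5  1.8  0.   0.8 -1.3] F [-4.4  1.2 12.4] w 0.14361477395817027
thumb_rest []
handle_grip [([209.1, 27.0], 0.95)]
```

Call:
{"name": "jog_arm", "arguments": {"steps": [[[0,0,-0.001,0,0,0,1],[0,0,-0.001,0,0,0,1],[0,0,-0.003,0,0,0,1],[0,0,-0.015,0,0,0,1],[0,0,-0.03,0,0,0,1],[0,0,-0.03,0,0,0,-1],[0.02,-0.016,-0.015,0,0,0,-1],[0.02,-0.016,0,0,0,0,-1],[0,0,0,0,0,0,-1],[0,0,0,0,0,0,-1]]]}}

```text
t: 11.15
ee_pos: [554.2, -2.5, 379.1]
orientation: [0.452, 3.109, 0.0]
ft_force: [-0.0, -0.4, 0.6]
width: 30.3
```

```bash
python3 look.py 7 bar_top thumb_rest screw_axis handle_grip;  python3 - <<'E'
from workcell import ctrl
import cv2
im=ctrl.get_image("scene"); cv2.imwrite("pics/s7.png",cv2.resize(im[190:310,260:420,::-1],None,fx=5,fy=5,interpolation=cv2.INTER_CUBIC))
E
```

```text
11.15 [554.2  -2.5 379.1] toolx [-1.   0.3 -0. ] y [0.3 1.  0. ] z [ 0.  0. -1.] q [-0.   0.4  1.8  0.   1.  -1.3] F [-0.  -0.4  0.6] w 30.33879832626428
bar_top [([309.7, 281.3], 0.63)]
thumb_rest [([344.1, 254.0], 0.64), ([308.1, 133.5], 0.63)]
screw_axis []
handle_grip [([307.5, 135.2], 0.58)]
```

View pics/w7.png

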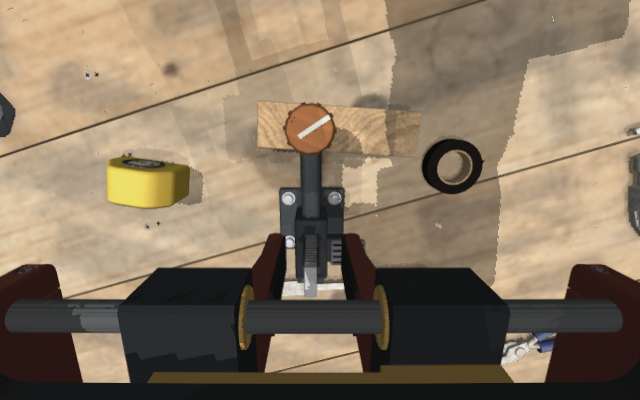

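View pics/s7.png

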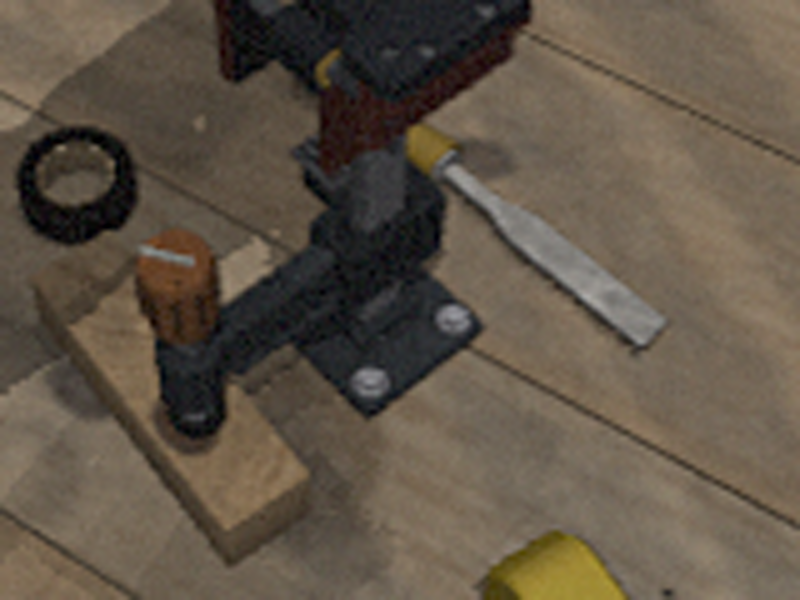

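Call:
{"name": "jog_arm", "arguments": {"steps": [[[0.032,0,0,0,0,0,-1],[0.032,0,0,0,0,0,-1],[0,0,0,0,0,0,-1],[0,0,0,0,0,0,-1]]]}}

```text
t: 11.78
ee_pos: [492.9, 16.4, 378.6]
orientation: [-0.449, -3.109, 0.0]
ft_force: [0.4, -0.0, -1.0]
width: 81.2
```

```bash
python3 look.py 8 screw_axis handle_grip
```

```text
11.7833 [492.9  16.4 378.6] toolx [-1.   0.3  0. ] y [ 0.3  1.  -0. ] z [-0. -0. -1.] q [ 0.   0.3  1.9 -0.   0.9 -1.3] F [ 0.4 -0.  -1. ] w 81.18546994497775
screw_axis [([311.8, 208.2], 0.69)]
handle_grip [([309.3, 225.7], 0.74), ([331.3, 324.8], 0.29)]
```

View pics/w8.png

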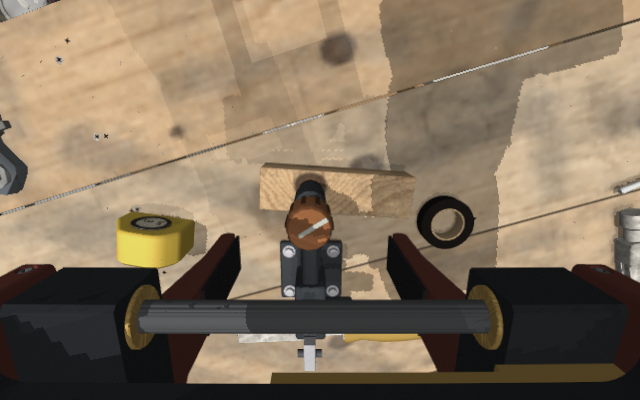

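```bash
python3 - <<'E'
from workcell import ctrl
from h import *
np.set_printoptions(precision=1,suppress=True)
for n,a in (("7",(90,170,270,360)),("8",(170,270,265,355))):
    im=cv2.imread(f"pics/w{n}.png"); hsv=cv2.cvtColor(im,cv2.COLOR_BGR2HSV)
    m=cv2.inRange(hsv,(4,120,60),(14,255,255))
    m[:a[0]]=0;m[a[1]:]=0;m[:,:a[2]]=0;m[:,a[3]:]=0
    ys,xs=np.nonzero(m);print(n,xs.min(),xs.max(),ys.min(),ys.max(),xs.mean(),ys.mean())
    cv2.imwrite(f"pics/w{n}h.png",cv2.resize(im[a[0]:a[1],a[2]:a[3]],None,fx=6,fy=6,interpolation=cv2.INTER_CUBIC))
a=cv2.imread("pics/w7h.png");b=cv2.imread("pics/w8h.png");h=max(a.shape[0],b.shape[0])
pad=lambda x:cv2.copyMakeBorder(x,0,h-x.shape[0],0,0,cv2.BORDER_CONSTANT)
c=np.hstack([pad(a),pad(b)]);print(c.shape,a.shape);cv2.imwrite("pics/w78.png",cv2.resize(c,None,fx=.7,fy=.7))
E
```

```text
7 283 336 103 154 308.773980154355 129.01598676957002
8 286 331 196 249 308.1276725717776 223.89737324373854
(600, 1080, 3) (480, 540, 3)
```

View pics/w78.png

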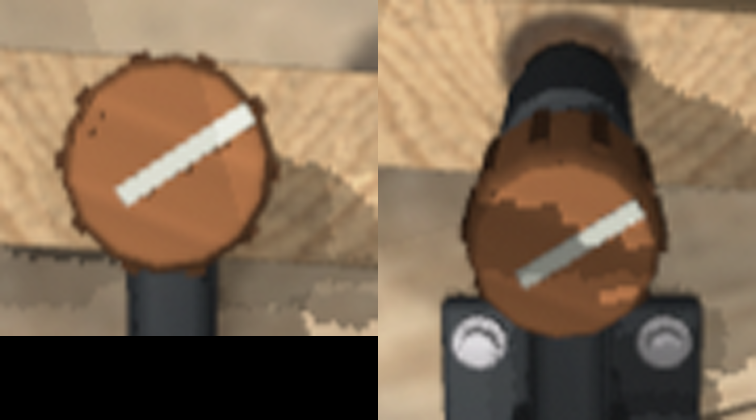

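```bash
python3 - <<'E'
from workcell import ctrl
from h import *
np.set_printoptions(precision=1,suppress=True)
w7=cam(ctrl,"wrist",np.load("w7.npz"));w8=cam(ctrl,"wrist",np.load("w8.npz"))
print(tri([(w7,(309.8,128.3)),(w8,(309.3,229.5))]))
for z in (150,155,160):print(z,atz(w7,(309.8,128.3),z),atz(w8,(309.3,229.5),z))
o=ctrl.get_obs();print(o['ee_pos'],o['qpos'])
E
```

```text
(array([491.8,  16. , 161.8]), [np.float64(0.09093250370204653), np.float64(0.09093250370203668)])
150 [492.1  15.7 150. ] [495.9  14.8 150. ]
155 [492.   15.8 155. ] [494.2  15.4 155. ]
160 [491.9  15.9 160. ] [492.5  15.9 160. ]
[494.8  15.9 379. ] [ 0.   0.3  1.9 -0.   0.9 -1.3]
```

```bash
python3 look.py 9; python3 - <<'E'
from workcell import ctrl
from h import *
np.set_printoptions(precision=1,suppress=True)
im=cv2.imread("pics/w9.png");cv2.imwrite("pics/w9h.png",cv2.resize(im[170:270,265:355],None,fx=6,fy=6,interpolation=cv2.INTER_CUBIC))
a=cv2.imread("pics/w8.png").astype(int);print(np.abs(a-im)[:250].mean())
o=ctrl.get_obs();print(o['ee_pos'],o['qvel'])
E
```

```text
11.9333 [494.8  15.9 379. ] toolx [-1.   0.3 -0. ] y [0.3 1.  0. ] z [ 0. -0. -1.] q [ 0.   0.3  1.9 -0.   0.9 -1.3] F [1.4 0.3 0.3] w 87.40228921112377
7.258697916666667
[494.8  15.9 379. ] [-0.  0.  0.  0.  0. -0.]
```

View pics/w9h.png

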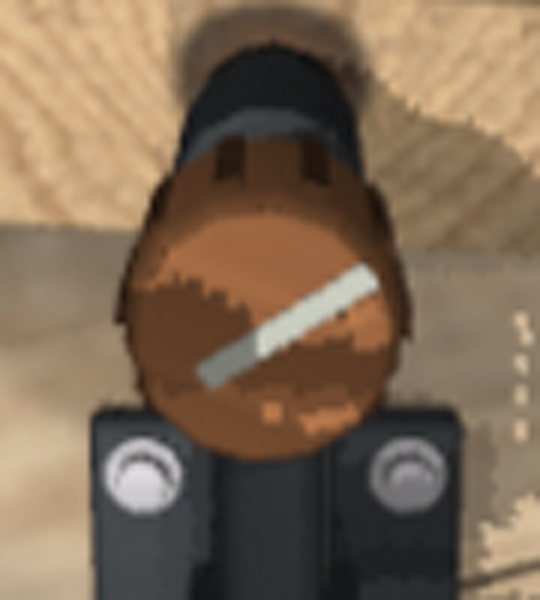

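```bash
python3 - <<'E'
from workcell import ctrl
from h import *
np.set_printoptions(precision=1,suppress=True)
w7=cam(ctrl,"wrist",np.load("w7.npz"));w8=cam(ctrl,"wrist",np.load("w9.npz"))
print(tri([(w7,(309.8,128.3)),(w8,(309.2,225.8))]))
for z in (150,155,160):print(z,atz(w7,(309.8,128.3),z),atz(w8,(309.2,225.8),z))
E
```

```text
(array([491.9,  16.1, 161.8]), [np.float64(0.14817764119031365), np.float64(0.14817764119030416)])
150 [492.1  15.7 150. ] [495.8  14.9 150. ]
155 [492.   15.8 155. ] [494.1  15.5 155. ]
160 [491.9  15.9 160. ] [492.5  16.  160. ]
```

Call:
{"name": "jog_arm", "arguments": {"steps": [[[0.0025,-0.0006,0.02,0,0,0,-1],[0,0,0.025,0,0,0,-1],[0,0,0.02,0,0,0,-1],[0,0,0.01,0,0,0,-1],[0,0,0,0,0,0,-1],[0,0,0,0,0,0,-1],[0,0,0,0,0,0,-1]]]}}

```text
t: 12.57
ee_pos: [491.8, 16.0, 304.6]
orientation: [0.451, 3.108, 0.0]
ft_force: [0.3, 0.5, 0.0]
width: 87.6
```

```bash
python3 look.py 10; python3 -c "
from workcell import ctrl
o=ctrl.get_obs();print(o['ee_pos'],o['ft_force'],o['qpos'][5])"
```

```text
12.5667 [491.8  16.  304.6] toolx [-1.   0.3 -0. ] y [0.3 1.  0. ] z [ 0. -0. -1.] q [ 0.   0.4  2.  -0.   0.8 -1.3] F [0.3 0.5 0. ] w 87.6452391983312
[491.72188001  16.0906173  304.82009176] [1.36110779 0.47363697 0.06156532] -1.274243395297028
```

View pics/w10.png

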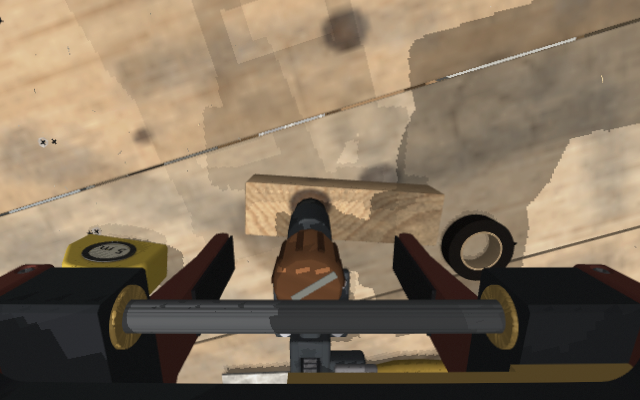

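Call:
{"name": "jog_arm", "arguments": {"steps": [[[0,-0.0018,0,0,0,0,-1],[0,0,0,0,0,0,-1],[0,0,0,0,0,0,0.2],[0,0,0,0,0,0,0.2],[0,0,0,0,0,0,0.2],[0,0,0,0,0,0,0.2],[0,0,0,0,0,0,0.2]]]}}

```text
t: 13.2
ee_pos: [490.5, 14.4, 303.8]
orientation: [-0.451, -3.109, -0.0]
ft_force: [0.6, -0.7, -0.7]
width: 58.2
```

```bash
python3 look.py 11; python3 -c "
import cv2
im=cv2.imread('pics/w11.png')[170:330,210:410];cv2.imwrite('pics/w11c.png',cv2.resize(im,None,fx=3.5,fy=3.5,interpolation=cv2.INTER_CUBIC))"
```

```text
13.2 [490.5  14.4 303.8] toolx [-1.   0.3  0. ] y [0.3 1.  0. ] z [-0.  0. -1.] q [ 0.   0.4  2.   0.   0.8 -1.3] F [ 0.6 -0.7 -0.7] w 58.205951109052464
```

View pics/w11c.png

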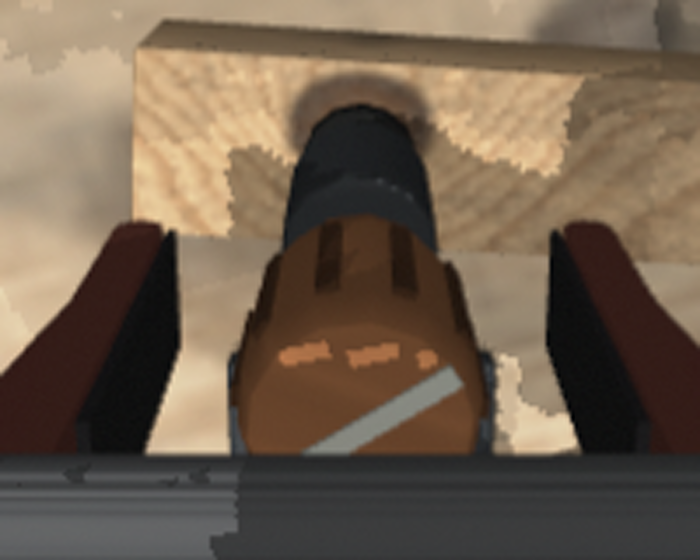

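Call:
{"name": "jog_arm", "arguments": {"steps": [[[-0.001,0,0,0,0,0,0.6],[0,0,0,0,0,0,0.6],[0,0,0,0,0,0,1],[0,0,0,0,0,0,1],[0,0,0,0,0,0,1],[0,0,0,0,0,0,1],[0,0,0,0,0,0,1]]]}}

```text
t: 13.83
ee_pos: [491.4, 14.1, 303.7]
orientation: [-0.451, -3.109, 0.0]
ft_force: [-0.2, -0.7, -0.3]
width: 31.1
```

```bash
python3 -c "
from workcell import ctrl
import numpy as np
np.set_printoptions(precision=3,suppress=True)
o=ctrl.get_obs();print(o)"
```

```text
{'t': 13.8333, 'qpos': array([ 0.004,  0.384,  1.991, -0.   ,  0.766, -1.278]), 'qvel': array([ 0.001,  0.001, -0.001,  0.001, -0.001,  0.002]), 'joint_torque': array([  0.338, -44.228, -19.47 ,   0.185,   0.088,  -0.002]), 'ee_pos': array([491.402,  14.059, 303.747]), 'orientation': array([-0.451, -3.109,  0.   ]), 'ft_force': array([-0.246, -0.679, -0.307]), 'moment': array([-0.181,  0.041, -0.041]), 'width': 31.140154535405102}
```

Call:
{"name": "jog_arm", "arguments": {"steps": [[[0,0,0.0001,0,0,4,1],[0,0,0.0002,0,0,7,1],[0,0,0.0002,0,0,7,1],[0,0,0.0003,0,0,7,1],[0,0,0.0002,0,0,7,1],[0,0,0.0003,0,0,7,1],[0,0,0.0001,0,0,3,1]]]}}

```text
t: 14.42
ee_pos: [492.1, 14.3, 302.9]
orientation: [1.543, 2.735, 0.002]
ft_force: [1.3, 1.1, 2.8]
width: 31.5
```

```bash
cat > st.py <<'E'
from workcell import ctrl
import numpy as np
np.set_printoptions(precision=3,suppress=True)
o=ctrl.get_obs();print(o['t'],o['ee_pos'],o['qpos'][5],"F",o['ft_force'],"M",o['moment'],o['width'])
E
python3 st.py
```

```text
14.4167 [492.105  14.261 302.941] -0.5392132434595469 F [1.286 1.087 2.842] M [ 0.311 -0.182  0.109] 31.45064067916505
```

Call:
{"name": "jog_arm", "arguments": {"steps": [[[0,0,0.0001,0,0,4,1],[0,0,0.0002,0,0,7,1],[0,0,0.0002,0,0,7,1],[0,0,0.0003,0,0,7,1],[0,0,0.0002,0,0,7,1],[0,0,0.0003,0,0,7,1],[0,0,0.0001,0,0,3,1]]]}}

```text
t: 15.0
ee_pos: [492.8, 14.3, 302.2]
orientation: [2.419, 2.0, 0.006]
ft_force: [1.8, 0.6, 7.7]
width: 31.2
```

```bash
python3 st.py; python3 - <<'E'
from workcell import ctrl
import cv2
im=ctrl.get_image("scene"); cv2.imwrite("pics/s12.png",cv2.resize(im[190:310,260:420,::-1],None,fx=5,fy=5,interpolation=cv2.INTER_CUBIC))
E
python3 look.py 12
```

```text
15.0 [492.771  14.264 302.184] 0.19374903651114084 F [1.822 0.648 7.689] M [ 0.203 -0.381  0.209] 31.243714525144334
15.05 [492.8  14.2 302.2] toolx [0.2 1.  0. ] y [ 1.  -0.2  0. ] z [ 0.  0. -1.] q [0.  0.4 2.  0.  0.8 0.2] F [1.8 0.6 7. ] w 31.400619042082287
```

View pics/s12.png

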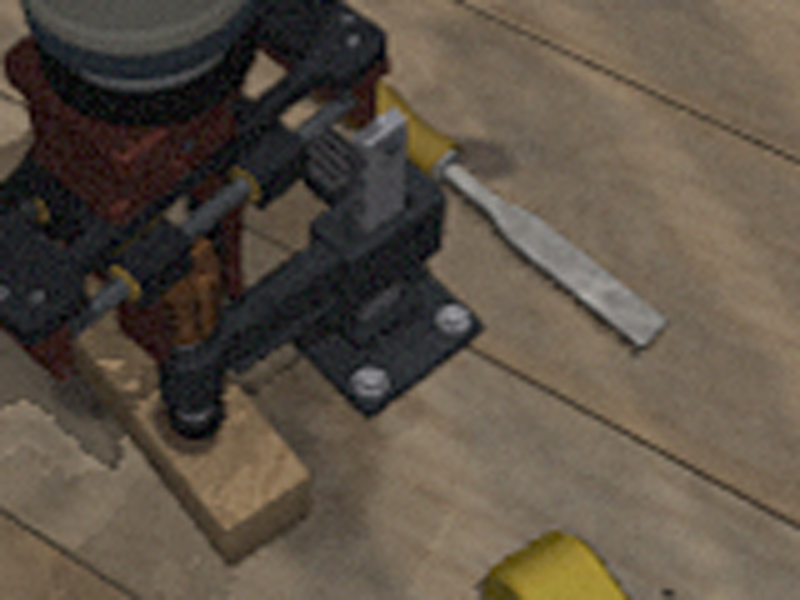

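View pics/w12.png

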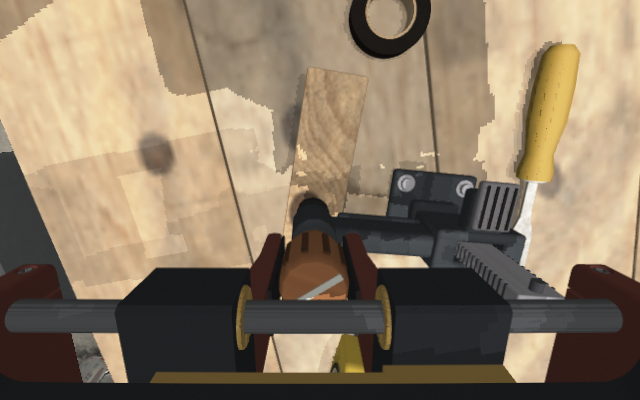

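Call:
{"name": "jog_arm", "arguments": {"steps": [[[0,0,-0.0008,0,0,0,1],[0,0,-0.0006,0,0,0,1],[0,0,0,0,0,0,1]]]}}

```text
t: 15.35
ee_pos: [492.6, 14.1, 302.9]
orientation: [2.414, 2.007, 0.005]
ft_force: [5.8, -0.0, -2.3]
width: 31.3
```

```bash
python3 st.py
```

```text
15.35 [492.59   14.15  302.851] 0.18772173633649672 F [ 5.776 -0.047 -2.315] M [ 0.112 -1.178 -0.034] 31.34782631214888
```

Call:
{"name": "jog_arm", "arguments": {"steps": [[[0,0.0006,0.0003,0,0,4,1],[0,0,0,0,0,7,1],[0,0,0,0,0,7,1],[0,0,0,0,0,7,1],[0,0,0,0,0,7,1],[0,0,0,0,0,7,1],[0,0,0,0,0,3,1]]]}}

```text
t: 15.93
ee_pos: [493.2, 13.9, 302.4]
orientation: [2.976, 1.001, 0.006]
ft_force: [5.7, -0.7, -4.2]
width: 31.4
```

```bash
python3 st.py
```

```text
15.9333 [493.185  13.872 302.364] 0.9264263202833517 F [ 5.746 -0.703 -4.197] M [-0.331 -1.216  0.205] 31.37736798781676
```

Call:
{"name": "jog_arm", "arguments": {"steps": [[[0.0005,0.0004,0.0004,0,0,4,1],[0,0,0.0001,0,0,7,1],[0,0,0.0001,0,0,7,1],[0,0,0.0001,0,0,7,1],[0,0,0,0,0,7,1],[0,0,0,0,0,6,1],[0,0,0,0,0,0,1]]]}}

```text
t: 16.52
ee_pos: [493.6, 13.7, 301.7]
orientation: [3.141, -0.021, 0.005]
ft_force: [3.5, -2.4, -0.5]
width: 31.0
```

```bash
python3 st.py; python3 look.py 13;python3 - <<'E'
from workcell import ctrl
import cv2
im=ctrl.get_image("scene"); cv2.imwrite("pics/s13.png",cv2.resize(im[190:310,260:420,::-1],None,fx=5,fy=5,interpolation=cv2.INTER_CUBIC))
E
```

```text
16.5167 [493.591  13.683 301.712] 1.5890085008952166 F [ 3.548 -2.445 -0.511] M [-0.639 -0.924  0.047] 31.00823746334109
16.5167 [493.6  13.7 301.7] toolx [ 1. -0.  0.] y [-0. -1.  0.] z [ 0. -0. -1.] q [ 0.   0.4  2.  -0.   0.8  1.6] F [ 3.5 -2.4 -0.5] w 31.00823746334109
```

View pics/w13.png

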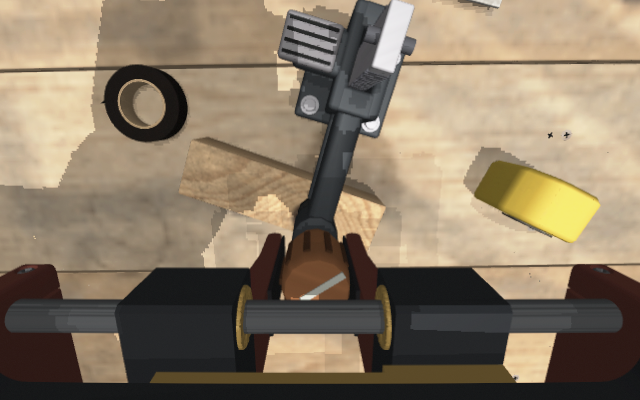

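View pics/s13.png

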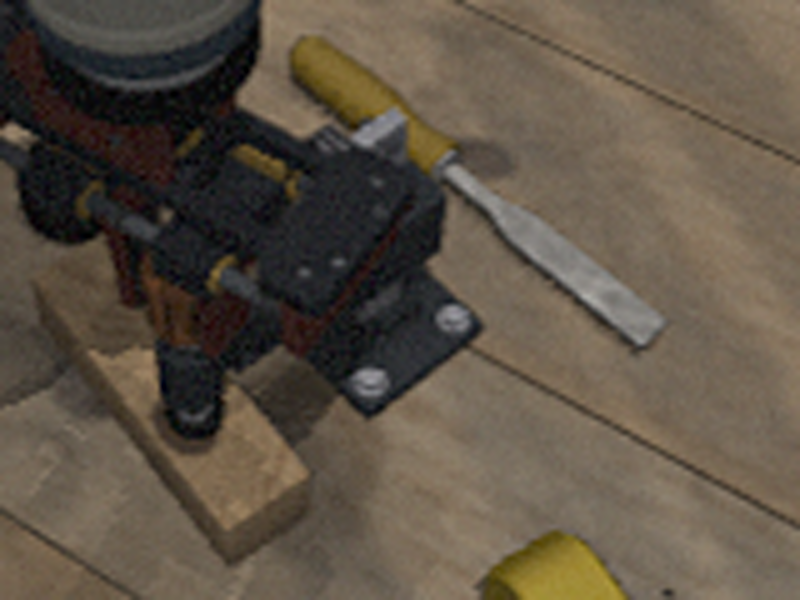

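Call:
{"name": "jog_arm", "arguments": {"steps": [[[0,0,0,0,0,4,1],[0,0,0,0,0,4,1],[0,0,0,0,0,3,1]]]}}

```text
t: 16.87
ee_pos: [493.5, 13.7, 301.6]
orientation: [3.125, -0.318, 0.005]
ft_force: [4.9, -3.5, -3.0]
width: 31.1
```

```bash
python3 st.py
```

```text
16.8667 [493.496  13.662 301.601] 1.7786577519068913 F [ 4.913 -3.469 -3.012] M [-0.636 -0.91   0.265] 31.075541355070698
```

Call:
{"name": "jog_arm", "arguments": {"steps": [[[0,0,0,0,0,0,1],[0,0,0,0,0,0,1]]]}}

```text
t: 17.03
ee_pos: [493.5, 13.6, 301.6]
orientation: [3.125, -0.314, 0.004]
ft_force: [5.0, -3.1, -2.4]
width: 31.5
```

```bash
python3 st.py
```

```text
17.0333 [493.502  13.629 301.605] 1.7757004025464236 F [ 5.048 -3.137 -2.432] M [-0.65  -0.848  0.135] 31.450943271374356
```

Call:
{"name": "jog_arm", "arguments": {"steps": [[[0,0,0,0,0,0,-0.5],[0,0,0,0,0,0,-0.5],[0,0,0,0,0,0,-0.5],[0,0,0,0,0,0,-0.5],[0,0,0,0,0,0,-0.5],[0,0,-0.005,0,0,0,-0.5],[0,0,-0.02,0,0,0,-0.5],[0,0,-0.03,0,0,0,-0.5],[0,0,-0.03,0,0,0,-0.5],[0,0,-0.03,0,0,0,-0.5],[-0.03,0,-0.02,0,0,0,-0.5],[-0.04,0,0,0,0,0,-0.5],[-0.04,0,0,0,0,0,-0.5],[-0.03,0,0,0,0,0,-0.5],[0,0,0,0,0,0,-0.5],[0,0,0,0,0,0,-0.5]]]}}

```text
t: 18.37
ee_pos: [354.2, 42.1, 436.9]
orientation: [-3.126, 0.313, -0.002]
ft_force: [0.3, 0.2, -0.3]
width: 66.0
```

```bash
python3 st.py; python3 - <<'E'
from workcell import ctrl
import cv2
im=ctrl.get_image("scene"); cv2.imwrite("pics/s14.png",cv2.resize(im[150:330,210:450,::-1],None,fx=3.2,fy=3.2,interpolation=cv2.INTER_CUBIC))
im=ctrl.get_image("top"); cv2.imwrite("pics/t14.png",cv2.resize(im[150:300,240:480,::-1],None,fx=3.2,fy=3.2,interpolation=cv2.INTER_CUBIC))
E
```

```text
18.3667 [354.202  42.084 436.942] 1.8554708976467762 F [ 0.284  0.156 -0.333] M [0.01  0.118 0.011] 65.98625442575415
```

View pics/s14.png

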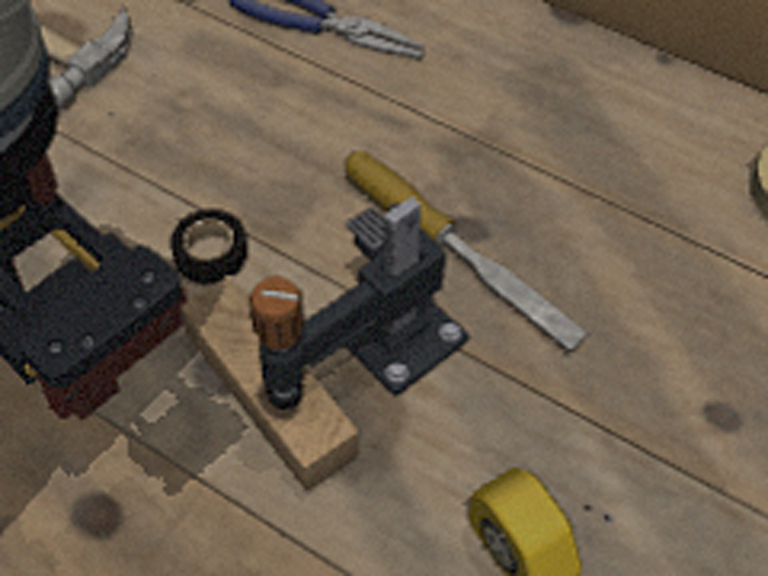

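View pics/t14.png

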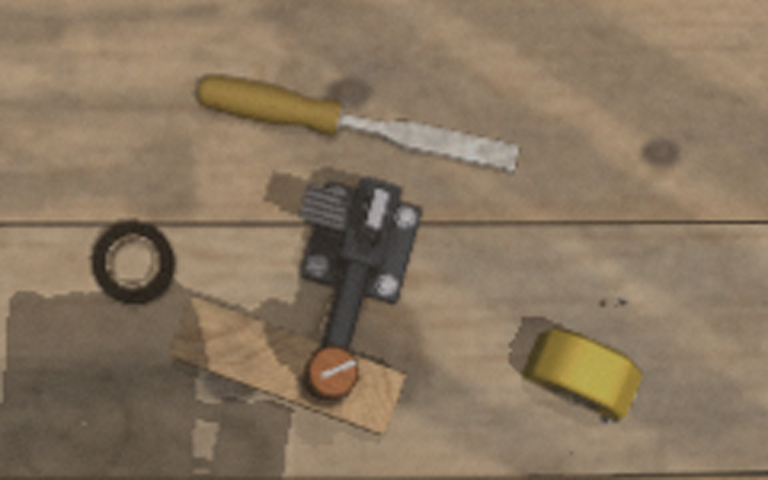

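```bash
python3 -c "
from workcell import ctrl
print(ctrl.close_job())"
```

```text
the job is handed in; nothing more can be done
None
```

I clamped the offcut where it lay and handed the job in at about 18.5 s. I had no direct reading of the clamping force.

- **Sliding the arm down:** I pushed with shut fingertips on the thumb rest at about 4–5 N, for roughly 38 mm, until the foot met the wood. I then pressed on to a steady 12.4 N. After I let go, the scene picture showed no movement of the arm.
- **Turning the handle:** I gripped it at 31 mm width and turned it clockwise 3.05 rad (about 175°). The white mark showed no slip in the fingers. I then opened the gripper and moved clear.

**Last checks:**
- **Surroundings:** The final scene and top pictures show the foot on the wood. The offcut, black tape, measure and chisel show no visible movement from the first pictures.
- **Turning distance:** While turning, the handle came down about 2 mm instead of the 6 mm of free screw travel, so the foot was bearing on the wood. From the turn angle I estimate 25–29 N of clamping force.

**What disagreed:**
- **Force drop:** The push force briefly fell to zero just before the foot met the wood, and I don't know why. The pictures showed the fingertips still on the rest.
- **Turning torque:** It read 0.2–0.27 N m while turning and 0.135 N m at rest. The moving value is above the 0.1–0.15 N m given for 25 N, so the true force may be higher than my estimate.
- **Downward press:** Early in the turn I pressed down on the handle with up to about 8 N, because I was lowering the tool too fast. I corrected this part-way.

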